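# Third layer on the engine crib

## Task

The support crib for the scooter engine needs its next layer. Take the two loose slats that match the crib's own slats in length and width and lay them side by side and apart on top of it, crosswise to its present top layer, each straight above one of the two bottom slats and with both ends overhanging evenly like the layers below. Set them down rather than dropping them.

Things in the scene. Friction and masses are not known exactly. Their poses are not given: they have to be found in the camera images.
- crib: Started wooden crib, fixed to the bench: two crossed layers of two slats, each 150 x 28 x 24 mm. Origin: centre of its underside, z up. Bottom slats run along y, centred at x = -45 and +45 mm; top slats run along x, centred at y = -45 and +45 mm; top face 48 mm above the bench. A third-layer slat runs along y, centred at x = -45 or +45, y = 0, z = 60 mm. Fingers may dip between the top slats.
- slat_a: Matching slat: plain wood, loose, 150 x 28 x 24 mm, 70 g, starts flat on the bench on a 28 mm wide face. Origin at its centre, 12 mm above the bench; x along its length, y across its width, z up. Only the two matching slats have this length and width; a short offcut (70 mm long) and a broad board (64 mm wide) lie about too and are not wanted.
- slat_b: Matching slat: plain wood, loose, 150 x 28 x 24 mm, 70 g, starts flat on the bench on a 28 mm wide face. Origin at its centre, 12 mm above the bench; x along its length, y across its width, z up. Only the two matching slats have this length and width; a short offcut (70 mm long) and a broad board (64 mm wide) lie about too and are not wanted.
There are look-alikes about, which are no part of the job. Leave any purple or yellow look-alike of the slat_b alone.

How it is judged (in metres and radians):
At the end, for the whole second after the job is handed in: Both matching slats lie at rest on the crib's top layer, one above each bottom slat (either way): in the crib's frame centred within 16 mm of x = -45 / +45, within 18 mm of y = 0 and 5 mm of z = 60 mm, length within 10 degrees of the crib's y axis, flat within 6 degrees (angle between the x axis of each of slat_a, slat_b and the y axis of crib, either way round below 0.18 rad and angle between the z axis of each of slat_a, slat_b and the z axis of crib, either way round below 0.1 rad and linear speed of each of slat_a, slat_b below 0.02 m/s and ((x of slat_a in the frame of crib between 0.029 and 0.061 m and y of slat_a in the frame of crib between -0.018 and 0.018 m and z of slat_a in the frame of crib between 0.055 and 0.065 m and x of slat_b in the frame of crib between -0.061 and -0.029 m and y of slat_b in the frame of crib between -0.018 and 0.018 m and z of slat_b in the frame of crib between 0.055 and 0.065 m) or (x of slat_a in the frame of crib between -0.061 and -0.029 m and y of slat_a in the frame of crib between -0.018 and 0.018 m and z of slat_a in the frame of crib between 0.055 and 0.065 m and x of slat_b in the frame of crib between 0.029 and 0.061 m and y of slat_b in the frame of crib between -0.018 and 0.018 m and z of slat_b in the frame of crib between 0.055 and 0.065 m))); the robot touches nothing.
It fails at once if one matching slat falls freely (touched by no finger, faster than 0.6 m/s, as after a drop of about 2 cm) (linear speed of slat_a above 0.6 m/s and contact force between the fingers and slat_a below 0.05 N).
It fails at once if the other matching slat falls freely (touched by no finger, faster than 0.6 m/s, as after a drop of about 2 cm) (linear speed of slat_b above 0.6 m/s and contact force between the fingers and slat_b below 0.05 N).
It also fails if it takes over 48 s, if anything falls off the work surface, if the arm or the gripper's body presses on something with over 40 N, if the wrist force passes 120 N, or if a joint passes its speed limit or range.

## Robot

A 6-joint arm with a two-finger parallel gripper is mounted at the origin on the work surface. World frame = base frame: x ahead of the robot, y to its left, z up, the work surface at z = 0. Lengths are in mm, angles in rad, forces in N, time in s.
With the tool pointing down it reaches from about 325 to 775 mm from the base axis. Payload 9.3 kg.
Tool frame: the origin (TCP) lies at the very end of the fingers, on their centre line; the grasp point (between the pads) lies 19 mm behind it (arm.grasp_offset is the distance from the TCP to the grasp point, in mm); z points along the fingers, y is the direction in which the jaws open and shut (so a half turn about z gives the same grasp; the last joint's range is limited). The gripper opens to 85 mm and grips with 20 to 120 N. Pads are 22 mm wide; open, the fingers measure 114 mm over their backs; the gripper's body (76 mm by 85 mm) begins 54 mm behind the grasp point. The pads swing forward as they close: fully open they stand 13 mm farther back than shut.
Start: joints at [1.048, 0.259, 0.021, 1.334, 0, 1.418], TCP at [198.787, 512.816, 231.279] pointing down, gripper open.
Joint ranges: [-3.04, 3.04], [-0.91, 1.82], [-1.04, 1.36], [-1.92, 1.95], [-1.52, 1.45], [-3.14, 3.14]. Speed limits (rad/s): [2.22, 2.22, 2.79, 3.14, 3.14, 3.14].

## Interface

Orientations are given as a unit quaternion [x, y, z, w].
In Python, from plant import arm gives the robot as it stands. Calls block until the motion is done:
- arm.movep(position, orientation): joint-space move of the TCP to a pose.
- arm.move_straight(position, v=150, rot=None): straight line of the TCP; rot=None keeps the orientation; v is the mean speed in mm/s.
- arm.goto_joints(angles): joint-space move.
- arm.open_gripper() and arm.gripper_close(f_grip=None): open the fingers fully, or close them until they stop; f_grip is the grip in N (None keeps the last).
- arm.wait(seconds).
- arm.inverse_kinematics(position, orientation): joint angles nearest the present ones, or None.
- arm.snapshot(name): name is "side" or "top"; returns (picture, depth): 384x512x3 uint8, red, green, blue; 384x512 float32, mm along the optical axis (not along the pixel's ray), 0 where there is no reading.
- arm.camera_params(name): a dict with "fov_y" (degrees; the focal length in pixels is half the picture's height over the tangent of half this angle, whatever the lens; pixels are square), "cx", "cy" (the principal point, pixels), "D" ([k1, k2, p1, p2, k3] as OpenCV has them; the pictures are not rectified), "xyz" and "rotation" of the camera in the world. Camera axes: x right, y down, z forward; pixel columns grow to the right and rows downward; lengths in mm; the calibration is good to about 2 mm. A picture is of the moment at which its call begins. camera_params takes no time and is no camera call.
A pose or a line that the arm cannot do raises arm.IKError and nothing moves.
- arm.close_job(): hands the job in, once; it reports no verdict.
Readings, each from a call of its own:
- arm.read_time(): time.
- arm.read_joint_positions(): joint angles.
- arm.read_dq(): joint speeds.
- arm.read_tau(): joint torques, N m.
- arm.read_tcp_pos(): TCP position.
- arm.read_eef_rot(): TCP orientation.
- arm.read_wrist_force(): force on the tool from outside, world axes, zero at the start.
- arm.read_torque(): the same for the moment, N m.
- arm.read_grip_width(): finger opening in mm.
Only numpy, scipy, OpenCV 4.12 (cv2) and the standard library are available. Lean on these libraries where they do the work, as an engineer would, in place of code of your own. Each camera call takes 0.05 s, during which the arm holds its last target. There are 200 camera calls.

## Working session

There is one attempt and no reset: what is moved stays moved. The work goes in short steps, each a Python script; the robot and the scene stay as the last script left them, time stands still between calls to the robot, and variables do not carry over. Pictures are saved under pics/ and viewed, about 8 in all and at most 12, crops included, and the job is handed in when it is done.

```bash
mkdir -p pics; python3 - <<'E'
from plant import arm
import cv2,numpy as np
for n in("top","side"):
    p,d=arm.snapshot(n); cv2.imwrite(f"pics/{n}0.png",p[:,:,::-1]); np.savez(f"pics/{n}0.npz",p=p,d=d)
    print(n,arm.camera_params(n))
print(arm.read_time(),arm.read_eef_rot())
E
```

```text
top {'fov_y': 54.225733941282336, 'cx': 260.2366815561053, 'cy': 192.54018891452543, 'D': array([-0.04121297,  0.        ,  0.        ,  0.        ,  0.        ]), 'xyz': array([306.60810423,   4.78567696, 899.58191429]), 'rotation': array([-0.69711349,  0.71478869, -0.04399957,  0.03426286])}
side {'fov_y': 55.64032563193945, 'cx': 250.09832682808712, 'cy': 193.93862748096763, 'D': array([-0.03057429,  0.        ,  0.        ,  0.        ,  0.        ]), 'xyz': array([ 189.70550795, -715.83866896,  684.12220147]), 'rotation': array([ 0.89630379, -0.13121607,  0.05560764, -0.41991625])}
0.1 [ 1.83842030e-01  9.82955634e-01 -5.44838831e-04 -1.79798109e-04]
```

View pics/top0.png

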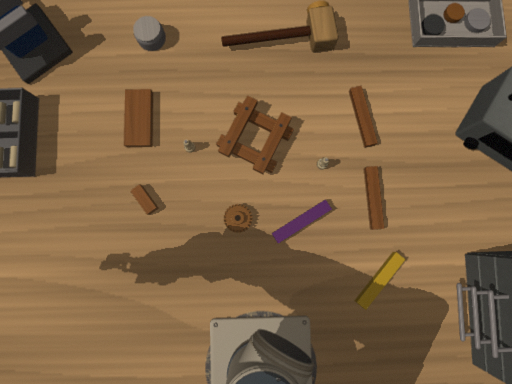

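View pics/side0.png

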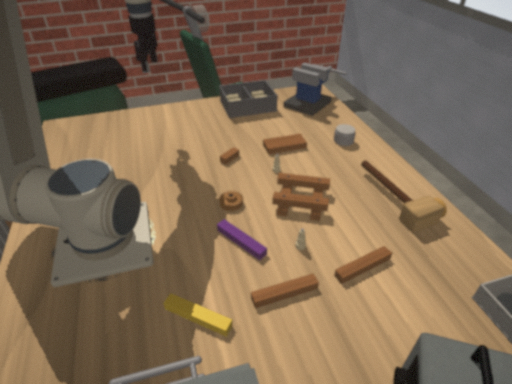

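The top view shows brown candidates at (363,116) and (374,197), which are slat-like. The broad board is at (138,117), the offcut at (145,199), and the crib at (256,134). Purple is at (303,221), yellow at (381,279), and the mallet handle at (265,36). By the description I choose (363,116) and (374,197), and will check their sizes by ray-casting, plus one crop.

```bash
cat > h.py <<'E'
import cv2,numpy as np
from scipy.spatial.transform import Rotation as R
from plant import arm
def K(c):
    f=192/np.tan(np.radians(c['fov_y']/2)); return np.array([[f,0,c['cx']],[0,f,c['cy']],[0,0,1]])
def rays(c,uv):
    n=cv2.undistortPoints(np.float64(uv).reshape(-1,1,2),K(c),c['D'])[:,0]
    return R.from_quat(c['rotation']).apply(np.c_[n,np.ones(len(n))])
def plane(c,uv,z):
    r=rays(c,uv); return c['xyz']+r*((z-c['xyz'][2])/r[:,2])[:,None]
def cloud(c,uv,d): return c['xyz']+rays(c,uv)*d[:,None]
def brown(p):
    h=cv2.cvtColor(p,cv2.COLOR_RGB2HSV)
    return cv2.morphologyEx(((h[...,0]<15)&(h[...,1]>125)&(h[...,2]>30)).astype(np.uint8),cv2.MORPH_OPEN,np.ones((3,3)))
def blobs(n,p,d,band=(12,35),minpx=150):
    """Connected brown blobs; top-face points by depth, rectangle on the plan."""
    c=arm.camera_params(n); k,l,s,ce=cv2.connectedComponentsWithStats(brown(p))
    out=[]
    for i in range(1,k):
        if s[i,4]<minpx: continue
        v,u=np.nonzero((l==i)&(d>0)); P=cloud(c,np.c_[u,v],d[v,u])
        zt=np.percentile(P[:,2],70)
        T=P[abs(P[:,2]-zt)<6]
        out.append((ce[i],zt,cv2.minAreaRect(T[:,:2].astype(np.float32)),P))
    return out
E
python3 - <<'E'
from h import *
for n in("top","side"):
    f=np.load(f"pics/{n}0.npz")
    for ce,zt,r,P in blobs(n,f['p'],f['d']):
        print(n,ce.round(),round(zt,1),len(P),np.round(r[0],1),np.round(r[1],1),round(r[2],1))
f=np.load("pics/top0.npz");p,d=f['p'],f['d']
v,u=np.mgrid[80:190,200:310]; c=arm.camera_params("top")
P=cloud(c,np.c_[u.ravel(),v.ravel()],d[80:190,200:310].ravel())
z=P[:,2].reshape(110,110)
zz=cv2.applyColorMap(np.uint8(np.clip(z*4,0,255)),cv2.COLORMAP_JET)
a=cv2.resize(zz,(400,400),interpolation=0)
b=cv2.resize(p[80:245,200:400,::-1],None,fx=2,fy=2.42)
cv2.imwrite("pics/crop1.png",np.hstack([a,cv2.resize(b,(400,400))]))
print(np.histogram(z,np.arange(-10,70,5)))
# crib top slats
m=((z>40)&(z<60)).astype(np.uint8); k,l,s,ce=cv2.connectedComponentsWithStats(m)
for i in range(1,k):
    if s[i,4]>60:
        T=P[(l==i).ravel()]; print(s[i,4],T[:,2].mean(),cv2.minAreaRect(T[:,:2].astype(np.float32)),T.mean(0))
E
```

```text
top [266.  35.] 42.7 819 [788.9 -31.8] [ 21. 219.] 6.7
top [363. 116.] 24.2 821 [ 587.7 -263.7] [149.1  29.1] 11.8
top [137. 117.] 25.0 1488 [595.2 283.4] [ 63.5 139.2] 89.4
top [255. 135.] 47.9 2403 [540.3   1.4] [118.7 149.9] 61.9
top [374. 197.] 24.2 866 [ 386.6 -278.1] [148.2  29.8] 2.6
top [143. 199.] 25.0 349 [395.7 267. ] [70.1 27.2] 35.3
side [80.  5.] 102.7 276 [-181.6 2357.3] [218.5  39.4] 0.1
side [239.   4.] 14.4 180 [ 994.2 2348.1] [216.5  38.7] 1.0
side [41.  8.] 100.8 302 [-445.3 2360.6] [ 44.  226.5] 87.6
side [285.  12.] -74.2 152 [1387.9 2355.2] [ 41.4 207.5] 89.9
side [254.  14.] -73.4 160 [1122.2 2354.8] [216.1  43.3] 2.8
side [102.  16.] 12.1 233 [ -52.8 2352.9] [226.9  42.9] 2.5
side [224.  17.] -74.3 180 [ 861.8 2348.9] [ 52.7 219. ] 83.4
side [65. 20.] 12.1 245 [-314.2 2356.4] [ 51.4 228.3] 86.6
side [119.  27.] -74.8 157 [  46.  2352.1] [ 49.5 154.6] 88.0
side [87. 30.] -74.3 229 [-181.9 2360.3] [212.6  45.6] 1.1
side [50. 34.] -74.3 224 [-446.4 2356.8] [ 42.1 213. ] 86.1
side [108.  41.] -163.8 199 [ -51.8 2355.7] [ 37.4 209.2] 86.0
side [72. 44.] -162.6 238
[... 348 characters left out ...]
188.] 43.3 167 [792.5 -66.5] [ 14.5 119.1] 3.8
side [363. 263.] 25.2 723 [ 588.8 -266.4] [149.6  27.8] 11.8
side [284. 289.] 25.0 905 [ 388.7 -280.4] [147.7  29.1] 3.0
(array([   6, 4821, 4611,   39,   30,   46,  646,  222,   34,   37,   76,
       1350,  131,    0,    0]), array([-10,  -5,   0,   5,  10,  15,  20,  25,  30,  35,  40,  45,  50,
        55,  60,  65]))
786 47.83768896833426 ((562.001953125, 40.575374603271484), (29.118608474731445, 150.50611877441406), 61.923004150390625) [560.75568209  40.44070791  47.83768897]
771 47.83518785643011 ((518.8953247070312, -38.66069030761719), (28.150001525878906, 149.87319946289062), 61.756187438964844) [518.09726755 -38.44020339  47.83518786]
```

View pics/crop1.png

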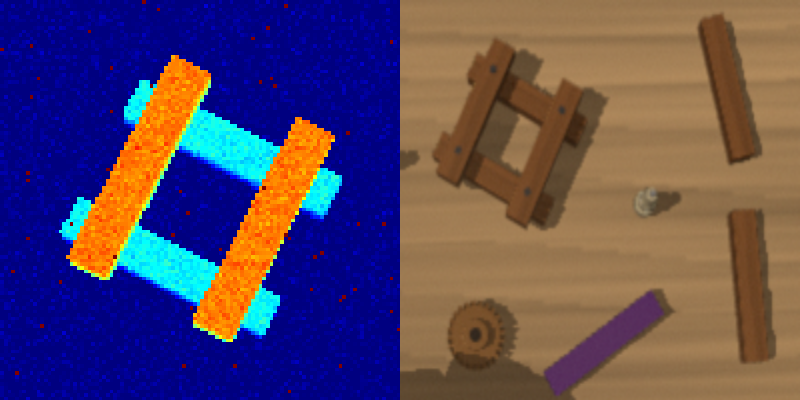

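Both picks measure about 149 × 29 mm with tops at z≈24, and the two views agree to about 3 mm. The other two are 139×64 (broad) and 70×27 (offcut). The crop shows the crib's top layer (orange) with its length at 151.9°, so the new slats run along 61.8°, centred on (541,0) ±45 mm. Next is the first slat.

```bash
cat >> h.py <<'E'
def quat(a):
    a=np.radians(a); s,c=np.sin(a),np.cos(a)
    return R.from_matrix(np.array([[-s,c,0],[c,s,0],[0,0,-1]])).as_quat()
C=np.array([541.,0.]); YD=61.8
e=np.array([np.cos(np.radians(YD-90)),np.sin(np.radians(YD-90))])
TA,TB=C+45*e,C-45*e
def yaws(pick,ang,tgt):
    best=None
    for k in(90,-90):
        for dz in (0,):
            a,b=ang+k,YD+k
            q=[arm.inverse_kinematics([*pick,4],quat(a)),arm.inverse_kinematics([*tgt,51],quat(b)),arm.inverse_kinematics([*pick,140],quat(a)),arm.inverse_kinematics([*tgt,140],quat(b))]
            if any(x is None for x in q): continue
            m=max(abs(x[5]) for x in q)
            if best is None or m<best[0]: best=(m,a,b)
    return best
E
cat > pick.py <<'E'
from h import *
def pick(p,a):
    q=quat(a)
    arm.movep([*p,120],q); arm.move_straight([*p,4]); 
    arm.gripper_close(40); print("width",arm.read_grip_width(),"tcp",arm.read_tcp_pos().round(1))
    arm.move_straight([*p,130]); print("lifted",arm.read_grip_width(),arm.read_time(),np.round(arm.read_wrist_force(),2))
E
python3 - <<'E'
from pick import *
P1=np.array([588.2,-265.]); m=yaws(P1,11.8,TA); print(m,TA,TB, yaws(np.array([387.6,-279.2]),2.8,TB))
pick(P1,m[1])
arm.movep([*TA,130],quat(m[2]))
print(arm.read_grip_width(),arm.read_time(),arm.read_wrist_force())
for n in("top","side"):
    p,d=arm.snapshot(n); np.savez(f"pics/{n}1.npz",p=p,d=d); cv2.imwrite(f"pics/{n}1.png",p[:,:,::-1])
E
```

```text
(np.float64(1.25959801671566), 101.8, 151.8) [580.65865534 -21.26478442] [501.34134466  21.26478442] (np.float64(1.203606468590805), 92.8, 151.8)
width 26.963180224913756 tcp [ 588.4 -265.2    4.5]
lifted 27.02538432760601 5.6583 [-0.55 -0.49 -0.46]
27.193804411651666 6.625 [ 0.40814753  0.0118872  -1.15152011]
```

View pics/side1.png

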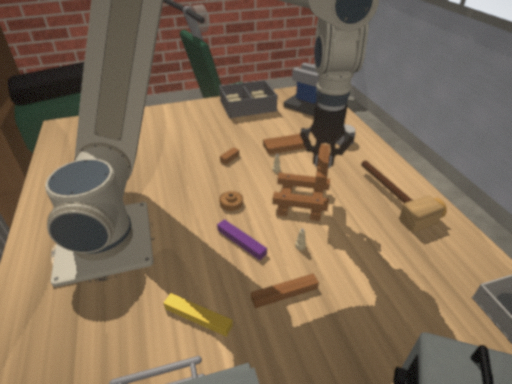

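The slat is held end-on at (323,157) above the crib, and the grip width of 27 mm fits. I'll lower it in steps with a force check.

```bash
cat >> pick.py <<'E'
def place(t):
    arm.move_straight([*t,60]); arm.wait(.1); f0=arm.read_wrist_force()[2]
    for z in(54,53,52,51,50):
        arm.move_straight([*t,z],v=30); f=arm.read_wrist_force()[2]-f0; print(z,round(f,2),arm.read_tcp_pos().round(1))
        if f>3: break
    arm.open_gripper(); arm.move_straight([*t,140]); print(arm.read_time())
E
python3 - <<'E'
from pick import *
place(TA)
P2=np.array([387.6,-279.2])
pick(P2,92.8)
p,d=arm.snapshot("top"); np.savez("pics/top2.npz",p=p,d=d); cv2.imwrite("pics/top2.png",p[:,:,::-1])
E
```

```text
54 0.15 [580.6 -21.2  54. ]
53 -0.44 [580.6 -21.2  53. ]
52 5.54 [580.8 -21.3  52.5]
9.625
width 26.989534410412894 tcp [ 387.7 -279.4    4.4]
lifted 26.963544196700127 13.3333 [-0.74  0.29 -1.46]
```

View pics/top2.png

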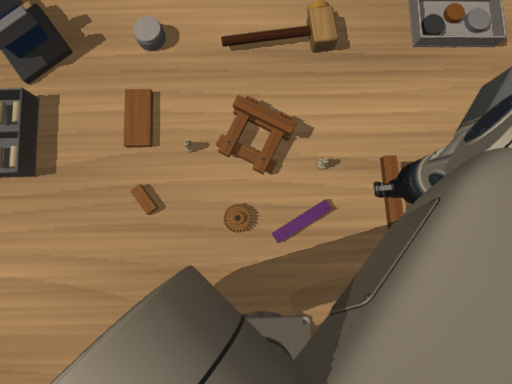

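The first slat lies on the crib at (265,116). The second is in the gripper at (392,190). Before placing it, I'll measure the first one.

```bash
cat >> pick.py <<'E'
def check(p,d):
    c=arm.camera_params("top"); v,u=np.mgrid[80:190,200:310]
    P=cloud(c,np.c_[u.ravel(),v.ravel()],d[80:190,200:310].ravel())
    m=((P[:,2]>62)&(P[:,2]<85)).reshape(110,110).astype(np.uint8); k,l,s,ce=cv2.connectedComponentsWithStats(m)
    for i in range(1,k):
        if s[i,4]>200:
            T=P[(l==i).ravel()]; r=cv2.minAreaRect(T[:,:2].astype(np.float32)); o=np.array(r[0])-C
            f=np.array([-e[1],e[0]]); A=np.c_[T,np.ones(len(T))]; n=np.linalg.lstsq(A[:,[0,1,3]],T[:,2],rcond=None)[0]
            print("slat crib x,y",o@e,o@f,"top z",T[:,2].mean(),r[1],r[2],"slope",n[:2])
E
python3 - <<'E'
from pick import *
f=np.load("pics/top2.npz"); check(f['p'],f['d'])
arm.movep([*TB,130],quat(151.8)); print(arm.read_grip_width())
place(TB)
arm.movep([300,-350,250],quat(92.8))
for n in("top","side"):
    p,d=arm.snapshot(n); np.savez(f"pics/{n}3.npz",p=p,d=d); cv2.imwrite(f"pics/{n}3.png",p[:,:,::-1])
    if n=="top": check(p,d)
print(arm.read_time())
E
python3 -c "
import cv2,numpy as np
cv2.imwrite('pics/fin.png',np.hstack([cv2.resize(cv2.imread('pics/top3.png')[70:200,190:320],(400,400)),cv2.resize(cv2.imread('pics/side3.png')[130:260,240:370],(400,400))]))"
```

```text
slat crib x,y 45.028063020030885 -0.3860131660220278 top z 71.45898420144458 (149.856689453125, 29.41443634033203) 61.84960174560547 slope [ 0.05886778 -0.02910253]
27.199684050403548
54 -0.05 [501.2  21.3  54. ]
53 0.09 [501.3  21.3  53. ]
52 5.73 [501.5  21.3  52.4]
17.5083
slat crib x,y 44.887237334196335 -0.5379813646493119 top z 71.43797607733215 (149.6490020751953, 29.750497817993164) 61.46882247924805 slope [ 0.0705991  -0.03701497]
slat crib x,y -45.528830002760685 -0.7944268601561764 top z 71.70773710536292 (150.02545166015625, 28.29001808166504) 61.82475280761719 slope [ 0.0562037  -0.02792539]
19.2167
```

View pics/fin.png

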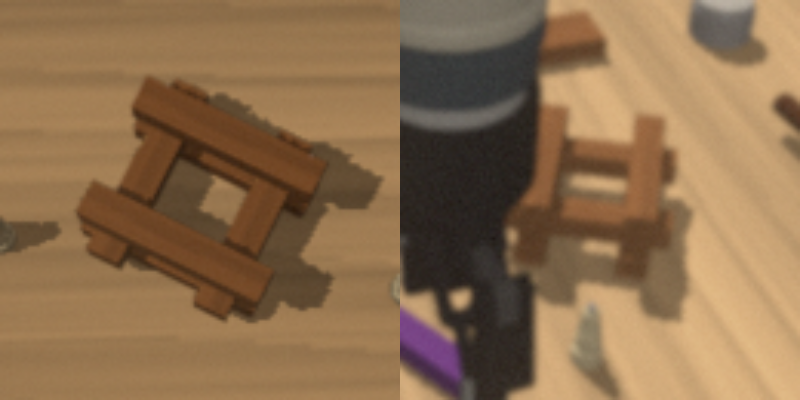

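Both slats lie on the crib. In the crop they are at left (230,135) and (175,248), both parallel to the bottom slats. The apparent 0.06 slope runs purely across the width and comes from the lower side-face pixels included in the mask; along the length it is under 0.001. I'm handing in.

```bash
python3 - <<'E'
from pick import *
f=np.load("pics/top3.npz");d=f['d']; c=arm.camera_params("top"); v,u=np.mgrid[80:190,200:310]
P=cloud(c,np.c_[u.ravel(),v.ravel()],d[80:190,200:310].ravel()); q=(P[:,:2]-C)@np.c_[e,[-e[1],e[0]]]
for s in(45,-45):
    m=(abs(q[:,0]-s)<9)&(abs(q[:,1])<65)&(P[:,2]>55); print("across, along slope",np.linalg.lstsq(np.c_[q[m],np.ones(m.sum())],P[m,2],rcond=None)[0][:2])
arm.close_job(); print(arm.read_time())
E
```

```text
across, along slope [-0.00757843 -0.0017559 ]
across, along slope [0.01896277 0.00047684]
the job is handed in; nothing more can be done
the job is handed in; nothing more can be done
```

Both matching slats are on the crib and the job is handed in. I gripped each one across its width and lowered it until the wrist force rose about 5.5 N, then released it and moved the arm clear. The last clock reading was 19.2 s, just before hand-in.

| Slat | Crib x (target ±45 mm) | Crib y (target 0) | Top face (target 72 mm) | Off the crib's y axis |
|---|---|---|---|---|
| First | +44.9 mm | −0.5 mm | 71.4 mm | under 0.5° |
| Second | −45.5 mm | −0.8 mm | 71.7 mm | under 0.5° |

- **Flatness:** the first slope check showed about 0.06 across the width on both slats. I put that down to side-face pixels, and a repeat on the top faces only gave 0.019 or less, well inside 0.1.
- **Not checked:** these final positions come from the top camera only, because the arm partly hid the crib in the side view. I read no slat speeds after release. The job reports no verdict.

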